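Set the sprung cover of a jeweller's dust hood at its low open position

TASK

The extraction of the bench dust hood only draws properly through one opening at a time: first slide the front sash fully down onto its sill while the cover is still shut. Then lift the sprung top cover by its yellow bar past its balance point (the red mark on the end scale) without letting it swing away fully open, bring it back just below the balance point, into the green band, and finish while still holding it there by the bar, steady. Leave the bottle, the metal pot and the ring tray where they stand.

Things in the scene. Friction and masses are not known exactly. Their poses are not given: they have to be found in the camera images.
- hood: Grey box-shaped dust hood fixed to the bench, 190 (x) x 200 (y) x 130 mm high, turned up to 15 degrees. Origin: centre of its underside; x away from the robot, y left. Sash on its -x side between dark posts 205 mm high at x -105, y 94 and -84 mm. Framed clear cover on top (shut, its top is at 143 mm), hinged along the +y edge. Hose spigot on the +y side to y 157 mm.
- sash_pull (a point): Point to pinch on the upright orange pull plate on the sash's top edge: mid-length, 18 mm below the plate's top. Plate 12 mm thick (hood x), 60 mm long (hood y), 60 mm high. It lies at x -105, y 5 mm of the hood and 167 mm above the bench with the sash fully down; it rises with the sash.
- sash (a joint): Height of the sash above its sill (m): 0 fully down, 0.085 fully up. Starts raised by 0.045 to 0.08. It slides vertically and stays where it is left; about 2 N pushes it down (5 N of friction less its own 0.35 kg), about 8 N lifts it.
- cover_bar (a point): Yellow U-shaped bar on the cover's free edge: round, 12 mm thick, 120 mm long along hood x, on two end stems 48 mm long, so a finger fits behind it. The point is the middle of the grip, 232 mm from the hinge line; shut, 137 mm above the bench and 42 mm clear of the hood's -y wall. Axes as the hood's when shut; turns with the cover. The bar may turn in the fingers.
- cover_hinge (a point): Point on the cover's hinge line, midway along it, fixed on the hood at x 0, y 100, z 137 mm of the hood. The hinge line runs along hood x.
- balance_mark (a point): Red mark on the white quadrant scale, which stands on the hood's +x end (hood x 103 mm), radii 72 to 104 mm about the hinge line. The cover's edge shows its angle on it: green band 0.62 to 0.80 rad, red balance mark 0.85 rad. The point is the mark's middle, 92 mm from the hinge line.
- cover_angle (a joint): Cover angle about its hinge (rad): 0 shut and level, grows as the free edge rises; stop at 1.45. Cover and bar weigh 0.95 kg, mostly carried by a spring. Balance point 0.85 rad: below it the cover falls shut if let go, above it the spring throws it open. Lifting from shut takes 1.5 N at the bar, falling to zero at the balance point and reversing beyond.
- resin: Bystander: black bottle with a white cap and paper label, 44 mm across, 110 mm tall, loose. Origin: centre of its base.
- burr_pot: Bystander: open aluminium pot, 64 mm across, 60 mm tall, loose. Origin: centre of its base.
- ring_tray: Bystander: white divided tray, 100 x 80 x 25 mm, loose. Origin: centre of its base.
- cover: The sprung cover with its bar: clear pane in a dark frame, 190 mm along hood x, 186 mm from hinge line to free edge, 12 mm thick. Origin on the hinge line at its middle; axes as the hood's when shut, turning with the cover.

How it is judged:
By the outcome, as a careful person would: the job done as asked, in the order asked, and still so for the second after the job is handed in, while the arm keeps its last pose, push and grip.
It also fails if it takes over 53 s, if anything falls off the work surface, if the arm or the gripper's body presses on something with over 40 N, if the wrist force passes 120 N, or if a joint passes its speed limit or range.

ROBOT

A 7-joint arm with a two-finger parallel gripper is mounted at the origin on the work surface. World frame = base frame: x ahead of the robot, y to its left, z up, the work surface at z = 0. Lengths are in m, angles in rad, forces in N, time in s.
With the tool pointing down it reaches from about 0.4 to 0.875 m from the base axis. Payload 19.3 kg.
Tool frame: the origin (TCP) lies at the very end of the fingers, on their centre line; the grasp point (between the pads) lies 19 mm behind it; z points along the fingers, y is the direction in which the jaws open and shut (so a half turn about z gives the same grasp; the last joint's range is limited). The gripper opens to 85 mm and grips with 20 to 120 N. Pads are 22 mm wide; open, the fingers measure 114 mm over their backs; the gripper's body (76 mm by 85 mm) begins 54 mm behind the grasp point. The pads swing forward as they close: fully open they stand 13 mm farther back than shut.
Start: joints at [1.17, 0.521, -0.036, 1.599, 0.021, 1.021, -0.113], TCP at [0.203, -0.591, 0.231] pointing down, gripper open.
Joint ranges: [-2.91, 2.91], [-0.3, 2.13], [-1.5, 1.42], [0.17, 2.43], [-1.26, 4.41], [0.16, 1.93], [-2.52, 2.52]. Speed limits (rad/s): [1.89, 1.89, 2.39, 2.39, 3.01, 3.01, 3.01].

INTERFACE

Orientations are given as [roll, pitch, yaw] about the fixed x, y, z axes, in that order (R = Rz(yaw) Ry(pitch) Rx(roll)).
In Python, from workcell import bot gives the robot as it stands.
- The arm moves only by the tool apply_moves, never from a script. Its argument "commands" is a list of rows, each an object with "travel": the shift along the tool's x, y, z in m, a list of three; "twist": the turn, a rotation vector about the tool's x, y, z in degrees, a list of three; "claw": the finger opening in m, from 0 to 0.0854. A call has 1 to 10 rows; each row is the pose to reach, as a shift and turn from the pose commanded when the call began, along the tool's axes at that moment; what a row does not reach only later rows make up. A row lasts 1/10 s, in which the tool goes at most 50 mm and 8.59 degrees, less where a joint would pass 70% of its speed; a pose out of reach is approached as far as the arm can. A call with a gripper value outside its range is refused whole. The fingers move at their own pace and stop on an object; "force" is the grip in N (left out, the last holds). Time passes only in rows, so rows that repeat a pose let the fingers close. It gives the time, the measured TCP pose, the force and the opening at its end, in the units of the state.
- bot.observe(): the state, without advancing time (a new reading comes with each control period).
- bot.grab_frame(name): name is "scene" or "top" or "wrist"; returns a dict with "frame" (480x640x3 uint8, blue, green, red), "fx", "fy", "cx", "cy" (pixels), "pose" (4x4, takes a point from camera to world coordinates); the wrist camera has in their place "tool_from_camera" (4x4, takes a point from camera to tool coordinates, whose origin is the TCP and whose axes are the flange's). Camera axes: x right, y up, looking along -z (the intrinsics and any distortion apply to the point x, -y, -z); pixel columns grow to the right and rows downward; lengths in m; the calibration is good to about 2 mm. A picture is of the moment at which its call begins: read the wrist's pose just before it. There is no depth.
- bot.job_done(): hands the job in, once; it reports no verdict.
The state is a dict: "clock": time; "qpos": joint angles; "qd": joint speeds; "joint_efforts": joint torques, N m; "position": TCP position; "tool_rot": TCP orientation; "force": force on the tool from outside, world axes, zero at the start; "moment": the same for the moment, N m; "grip_width": finger opening in m.
Only numpy, scipy, OpenCV 4.12 (cv2) and the standard library are available. Lean on these libraries where they do the work, as an engineer would, in place of code of your own. Each camera call takes 0.05 s, during which the arm holds its last target.

## Working session

There is one attempt and no reset: what is moved stays moved. The work goes in short steps, Python scripts to look and compute and a tool call to move; the robot and the scene stay as the last step left them, time stands still between calls to the robot, and variables do not carry over. Pictures are saved under pics/ and viewed, and the job is handed in when it is done.

Besides the shell and the picture viewer there is one more tool, called as a command line: name --argument value ..., lists and objects as JSON in quotes. apply_moves: Moves the arm, as the interface text tells. Its arguments: {"type":"object","properties":{"commands":{"type":"array"},"force":{"type":"number"}},"required":["commands"]}

```bash
mkdir -p pics; ls
python3 - <<'E'
from workcell import bot
import cv2,numpy as np
s=bot.observe()
print({k:np.round(v,3).tolist() for k,v in s.items()})
for n in ["scene","top","wrist"]:
    f=bot.grab_frame(n); cv2.imwrite(f"pics/{n}0.png",f["frame"])
    print(n,{k:(np.round(v,4).tolist()) for k,v in f.items() if k!="frame"})
E
```

```text
pics
{'clock': 0.0, 'qpos': [1.17, 0.522, -0.036, 1.6, 0.021, 1.021, -0.113], 'qd': [-0.002, 0.001, 0.0, 0.001, -0.001, 0.001, 0.0], 'joint_efforts': [0.001, -92.71, 1.979, -36.993, 0.018, 0.008, 0.0], 'position': [0.203, -0.591, 0.231], 'tool_rot': [-3.141, 0.0, 0.331], 'force': [-0.008, -0.657, -0.093], 'moment': [0.03, -0.003, 0.028], 'grip_width': 0.086}
scene {'fx': 549.3873, 'fy': 549.3873, 'cx': 319.9551, 'cy': 234.5149, 'pose': [[0.7673, -0.4199, 0.4848, 1.2154], [0.6413, 0.5032, -0.5792, -0.6957], [-0.0007, 0.7553, 0.6554, 0.9526], [0.0, 0.0, 0.0, 1.0]]}
top {'fx': 444.1709, 'fy': 444.1709, 'cx': 328.3412, 'cy': 235.4234, 'pose': [[-0.014, 0.9942, -0.1063, 0.5303], [-0.9996, -0.0166, -0.0229, 0.021], [-0.0245, 0.1059, 0.9941, 1.1355], [0.0, 0.0, 0.0, 1.0]]}
wrist {'fx': 367.0972, 'fy': 367.0972, 'cx': 315.0332, 'cy': 242.1664, 'tool_from_camera': [[0.0007, 0.9536, 0.3011, 0.0764], [1.0, -0.0008, 0.0001, -0.0], [0.0004, 0.3011, -0.9536, -0.1432], [0.0, 0.0, 0.0, 1.0]]}
```

View pics/scene0.png

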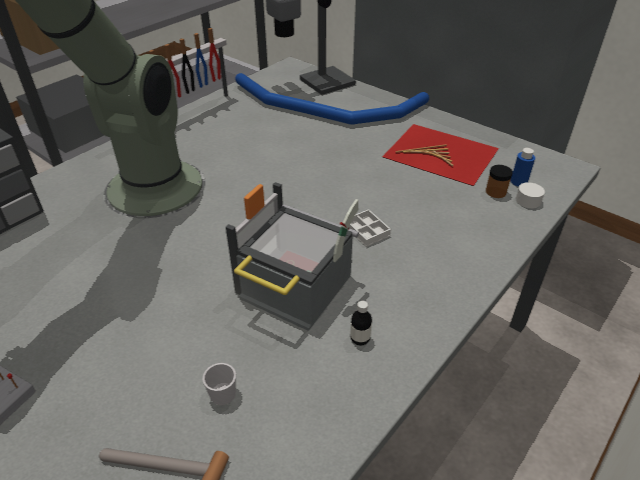

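View pics/top0.png

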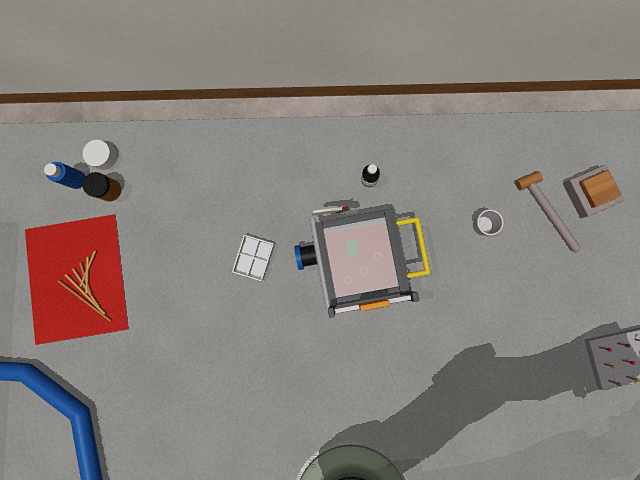

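View pics/wrist0.png

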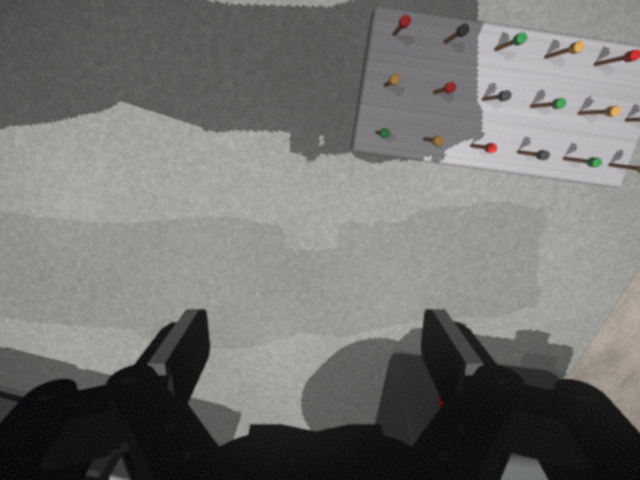

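```bash
cat > h.py <<'E'
import numpy as np,cv2
from workcell import bot
def ray(f,uv,P=None):
    P=f["pose"] if P is None else P
    uv=np.atleast_2d(uv).astype(float)
    d=np.stack([(uv[:,0]-f["cx"])/f["fx"],-(uv[:,1]-f["cy"])/f["fy"],-np.ones(len(uv))],1)
    return np.array(P)[:3,3],d@np.array(P)[:3,:3].T
def plane(f,uv,z,P=None):
    o,d=ray(f,uv,P); return o+d*((z-o[2])/d[:,2])[:,None]
def tri(rays):
    A=np.zeros((3,3));b=np.zeros(3)
    for o,d in rays:
        d=d/np.linalg.norm(d);M=np.eye(3)-np.outer(d,d);A+=M;b+=M@o
    p=np.linalg.solve(A,b)
    return p,[np.linalg.norm(np.cross(p-o,d/np.linalg.norm(d))) for o,d in rays]
def proj(f,p,P=None):
    P=np.array(f["pose"] if P is None else P); c=(np.atleast_2d(p)-P[:3,3])@P[:3,:3]
    return np.stack([f["cx"]+f["fx"]*c[:,0]/-c[:,2],f["cy"]-f["fy"]*c[:,1]/-c[:,2]],1)
def mask(im,lo,hi,big=True):
    m=cv2.inRange(cv2.cvtColor(im,cv2.COLOR_BGR2HSV),np.array(lo),np.array(hi))
    return m
def biggest(m,roi):
    z=np.zeros_like(m);x0,y0,x1,y1=roi;z[y0:y1,x0:x1]=m[y0:y1,x0:x1]
    n,l,s,c=cv2.connectedComponentsWithStats(z)
    k=1+np.argmax(s[1:,4]);return (l==k).astype(np.uint8)*255,s[k]
YEL=([22,110,60],[35,255,255]);ORA=([5,150,80],[19,255,255])
E
python3 - <<'E'
from h import *
F={n:bot.grab_frame(n) for n in("top","scene")}
t,s=F["top"],F["scene"]
my,st=biggest(mask(t["frame"],*YEL),(380,200,450,300));print("top yel",st)
mo,st=biggest(mask(t["frame"],*ORA),(320,280,440,330));print("top or",st)
sy,st=biggest(mask(s["frame"],*YEL),(220,240,320,310));print("sc yel",st)
so,st=biggest(mask(s["frame"],*ORA),(230,170,280,230));print("sc or",st)
v,u=np.nonzero(my);w=plane(t,np.stack([u,v],1),0.139)[:,:2]
r=cv2.minAreaRect(w.astype(np.float32));print(r);b=cv2.boxPoints(r);print("yel box",b)
v,u=np.nonzero(mo);print("or top box",cv2.boxPoints(cv2.minAreaRect(np.stack([u,v],1).astype(np.float32))))
c=cv2.findContours(so,0,2)[0][0];print("sc or",cv2.approxPolyDP(c,2,True)[:,0].tolist())
cv2.imwrite("pics/c1.png",cv2.resize(t["frame"][190:330,290:460],None,fx=4,fy=4))
cv2.imwrite("pics/c2.png",cv2.resize(s["frame"][170:330,220:370],None,fx=3.7,fy=3.7))
E
```

```text
top yel [396 217  35  61 502]
top or [359 299  31  12 198]
sc yel [234 255  66  40 565]
sc or [245 184  19  35 446]
((0.6079966425895691, -0.14530888199806213), (0.13152223825454712, 0.05274650454521179), 9.89035701751709)
yel box [[ 0.5386829  -0.13062292]
 [ 0.5477428  -0.18258554]
 [ 0.6773104  -0.15999484]
 [ 0.6682505  -0.10803223]]
or top box [[358.59998 303.8    ]
 [388.16797 298.424  ]
 [389.43195 305.37604]
 [359.86395 310.752  ]]
sc or [[260, 184], [245, 197], [247, 218], [263, 206]]
```

```bash
true
```

```text
(no output)
```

View pics/c1.png

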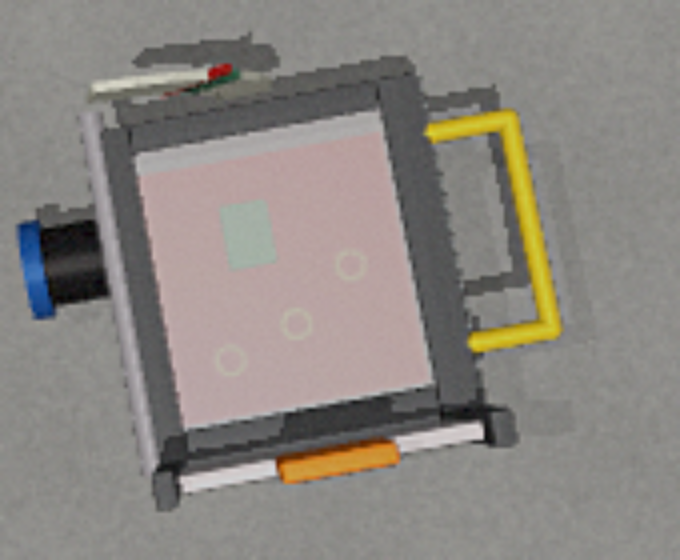

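View pics/c2.png

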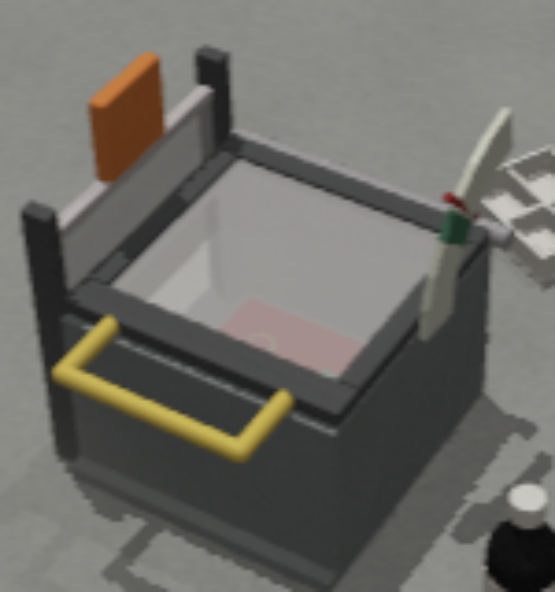

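Run:
```python
from h import *
F={n:bot.grab_frame(n) for n in("top","scene")}
t,s=F["top"],F["scene"]
# orange plate top corners in both views (top face seen in top view)
sc=s["frame"]
so,st=biggest(mask(sc,*ORA),(230,170,280,230));
mo,_=biggest(mask(t["frame"],*ORA),(320,280,440,330))
# outer bar ends triangulated: top px vs scene px of outer bar corners
o=lambda f,p:(lambda r:(r[0],r[1][0]))(ray(f,p))
my,_=biggest(mask(t["frame"],*YEL),(380,200,450,300)); sy,_=biggest(mask(sc,*YEL),(220,240,320,310))
yaw=np.radians(9.9);ex=np.array([np.cos(yaw),np.sin(yaw),0]);ey=np.array([-ex[1],ex[0],0])
O=np.array([.5888,-.0354,0])
W=lambda x,y,z:O+ex*x+ey*y+[0,0,z]
for n,f,m in(("top",t,my),("scene",s,sy)):
    pts=[W(x,-.132,.137) for x in(-.06,.06)]+[W(x,-.086,.137) for x in(-.06,.06)]
    p=proj(f,pts);print(n,p.round(1).tolist(),"blob rect",cv2.boxPoints(cv2.minAreaRect(np.argwhere(m)[:,::-1].astype(np.float32))).round(1).tolist())
# red mark
for n,f,roi in(("top",t,(330,200,352,215)),("scene",s,(335,215,350,235))):
    im=f["frame"];hsv=cv2.cvtColor(im,cv2.COLOR_BGR2HSV)
    m=(((hsv[...,0]<8)|(hsv[...,0]>172))&(hsv[...,1]>120)).astype(np.uint8)*255
    m,st=biggest(m,roi);print(n,"red",np.argwhere(m)[:,::-1].mean(0),st[4], "pred",proj(f,W(.103,.1-.092*np.cos(.85),.137+.092*np.sin(.85))))
# plate: for heights h, predicted centroid of orange corners
for h in(.045,.055,.065,.075,.085):
    zt=.167+.018+h
    c=[W(-.105+dx,.005+dy,zt) for dx,dy in((.006,.03),(.006,-.03),(-.006,.03),(-.006,-.03))]
    print(h,"top",proj(t,c).round(1).tolist(),"scene",proj(s,c+[W(-.105,-.025,zt-.06)]).round(1).tolist())
print("pull xy",W(-.105,.005,0))
```

```text
top [[427.4, 271.6], [416.2, 219.2], [407.1, 275.4], [396.2, 223.0]] blob rect [[395.5, 220.60000610351562], [418.5, 215.8000030517578], [430.5, 273.5], [407.5, 278.29998779296875]]
scene [[237.1, 270.6], [285.0, 291.5], [249.8, 257.6], [297.0, 277.4]] blob rect [[232.60000610351562, 272.1000061035156], [242.0, 251.0], [300.0, 276.79998779296875], [290.6000061035156, 297.79998779296875]]
top red [344.375 207.375] 16 pred [[338.09759    209.97391797]]
scene red [342.2 223.9] 10 pred [[344.6061364  224.98735982]]
0.045 top [[359.0, 305.0], [388.3, 299.4], [360.2, 310.9], [389.5, 305.3]] scene [[263.7, 188.7], [247.9, 203.0], [259.2, 187.1], [243.3, 201.3], [248.0, 223.5]]
0.055 top [[359.2, 305.2], [388.9, 299.6], [360.4, 311.2], [390.1, 305.6]] scene [[263.4, 185.0], [247.5, 199.3], [258.9, 183.4], [242.9, 197.6], [247.6, 220.1]]
0.065 top [[359.5, 305.5], [389.4, 299.8], [360.6, 311.6], [390.6, 305.9]] scene [[263.1, 181.3], [247.0, 195.5], [258.6, 179.7], [242.5, 193.8], [247.2, 216.6]]
0.075 top [[359.7, 305.7], [390.0, 300.0], [360.9, 311.9], [391.2, 306.1]] scene [[262.8, 177.5], [246.6, 191.7], [258.2, 176.0], [242.0, 190.0], [246.8, 213.0]]
0.085 top [[359.9, 306.0], [390.6, 300.2], [361.1, 312.2], [391.8, 306.4]] scene [[262.4, 173.7], [246.2, 187.9], [257.9, 172.2], [241.6, 186.2], [246.4, 209.4]]
pull xy [ 0.48450388 -0.04852701  0.        ]
```

```bash
cat >> h.py <<'E'
from scipy.spatial.transform import Rotation as R
yaw=np.radians(9.9);ex=np.array([np.cos(yaw),np.sin(yaw),0]);ey=np.array([-ex[1],ex[0],0])
O=np.array([.5888,-.0354,0])
W=lambda x,y,z:O+ex*x+ey*y+np.array([0,0,z])
def delta(p,rpy=(np.pi,0,yaw)):
    s=bot.observe();T=R.from_euler("xyz",s["tool_rot"])
    print("t",round(s["clock"],2),"travel",(T.inv().apply(np.array(p)-s["position"])).round(4).tolist(),
     "twist",np.degrees((T.inv()*R.from_euler("xyz",rpy)).as_rotvec()).round(2).tolist(),"F",np.round(s["force"],2),"pos",np.round(s["position"],4),"grip",round(float(s["grip_width"]),4))
E
python3 -c "
from h import *
delta(W(-.105,.005,.30))"
```

```text
t 0.35 travel [0.4425, -0.4217, -0.0687] twist [-0.02, 0.0, 9.05] F [-0.14 -1.01 -0.01] pos [ 0.203  -0.5911  0.2312] grip 0.0856
```

apply_moves --commands '[{"travel": [0,0,-0.05],"twist": [0,0,2],"claw": 0.04},{"travel": [0.03,-0.03,-0.08],"twist": [0,0,4],"claw": 0.0},{"travel": [0.066,-0.063,-0.09],"twist": [0,0,6],"claw": 0.0},{"travel": [0.1,-0.095,-0.09],"twist": [0,0,9],"claw": 0.0},{"travel": [0.135,-0.128,-0.09],"twist": [0,0,9],"claw": 0.0},{"travel": [0.17,-0.162,-0.09],"twist": [0,0,9],"claw": 0.0},{"travel": [0.205,-0.195,-0.09],"twist": [0,0,9],"claw": 0.0},{"travel": [0.24,-0.23,-0.09],"twist": [0,0,9],"claw": 0.0},{"travel": [0.275,-0.262,-0.09],"twist": [0,0,9],"claw": 0.0},{"travel": [0.31,-0.295,-0.09],"twist": [0,0,9],"claw": 0.0}]'

```text
clock: 1.35
position: [0.4009, -0.2097, 0.3216]
tool_rot: [3.141, -0.001, 0.173]
force: [0.8, -0.7, -0.0]
grip_width: 0.0002
```

```bash
python3 -c "
from h import *
delta(W(-.105,.005,.29))"
```

```text
t 1.35 travel [0.1102, -0.1443, 0.0316] twist [0.03, -0.03, 0.04] F [ 0.75 -0.68 -0.02] pos [ 0.4009 -0.2097  0.3216] grip 0.0002
```

apply_moves --commands '[{"travel": [0.035,-0.045,0.0],"twist": [0,0,0],"claw": 0.0},{"travel": [0.07,-0.09,0.0],"twist": [0,0,0],"claw": 0.0},{"travel": [0.1,-0.13,0.01],"twist": [0,0,0],"claw": 0.0},{"travel": [0.11,-0.144,0.02],"twist": [0,0,0],"claw": 0.0},{"travel": [0.11,-0.144,0.03],"twist": [0,0,0],"claw": 0.0},{"travel": [0.11,-0.144,0.03],"twist": [0,0,0],"claw": 0.0},{"travel": [0.11,-0.144,0.03],"twist": [0,0,0],"claw": 0.0}]'

```text
clock: 2.05
position: [0.4836, -0.0516, 0.2915]
tool_rot: [3.141, 0.0, 0.172]
force: [0.2, 0.3, 0.8]
grip_width: 0.0001
```

Run:
```python
from h import *
delta(W(-.105,.005,.185))
w=bot.grab_frame("wrist");s=bot.grab_frame("scene")
o=np.hstack([w["frame"],s["frame"]]);cv2.imwrite("pics/p2.png",np.hstack([cv2.resize(w["frame"],(400,300)),s["frame"][130:355,200:500].repeat(1,0)[:,:,:][:300].copy() if 0 else cv2.resize(s["frame"][130:355,200:500],(400,300))]))
```

```text
t 2.05 travel [0.0015, -0.0029, 0.1065] twist [0.02, 0.02, -0.02] F [0.23 0.27 0.76] pos [ 0.4836 -0.0516  0.2915] grip 0.0001
```

View pics/p2.png

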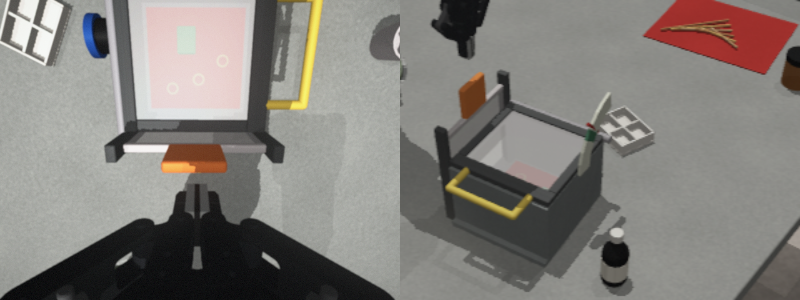

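Run:
```python
from h import *
s=bot.observe();P=np.eye(4);P[:3,:3]=R.from_euler("xyz",s["tool_rot"]).as_matrix();P[:3,3]=s["position"]
w=bot.grab_frame("wrist");C=P@np.array(w["tool_from_camera"])
m,st=biggest(mask(w["frame"],*ORA),(200,200,400,300));print(st)
for h in(.05,.06,.07):
    c=[W(-.105+dx,.005+dy,.185+h) for dx,dy in((.006,.03),(.006,-.03),(-.006,.03),(-.006,-.03))]+[W(-.111,.005+d,.125+h) for d in(.03,-.03)]
    print(h,proj(w,c,C).round(0).tolist())
my,st=biggest(mask(w["frame"],*YEL),(400,0,560,200));print(st,"bar corner/ends",proj(w,[W(-.066,-.138,.137),W(-.06,-.086,.137),W(-.06,-.132,.137)],C).round(0).tolist())
cv2.imwrite("pics/w3.png",w["frame"])
```

```text
[ 259  232  104   45 4151]
0.05 [[258.0, 252.0], [362.0, 252.0], [259.0, 271.0], [361.0, 271.0], [270.0, 241.0], [351.0, 241.0]]
0.06 [[255.0, 258.0], [364.0, 258.0], [256.0, 278.0], [363.0, 278.0], [269.0, 245.0], [353.0, 245.0]]
0.07 [[252.0, 265.0], [366.0, 265.0], [253.0, 286.0], [365.0, 286.0], [267.0, 250.0], [354.0, 250.0]]
[ 425    0   91  176 3840] bar corner/ends [[489.0, 173.0], [425.0, 166.0], [483.0, 166.0]]
```

View pics/w3.png

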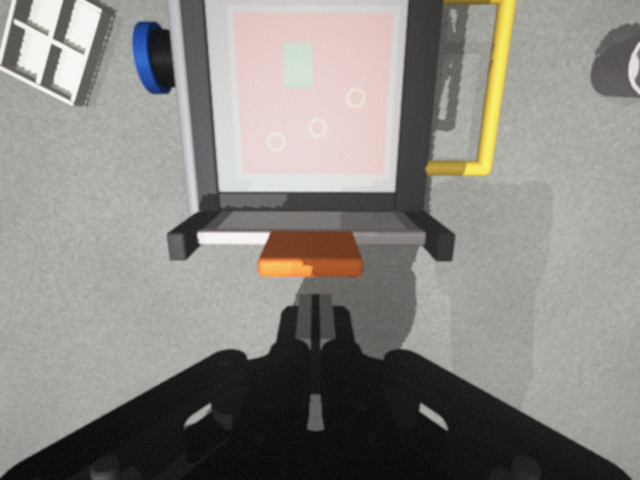

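apply_moves --commands '[{"travel": [0.0015,-0.003,0.02],"twist": [0,0,0],"claw": 0.0},{"travel": [0.0015,-0.003,0.04],"twist": [0,0,0],"claw": 0.0},{"travel": [0.0015,-0.003,0.05],"twist": [0,0,0],"claw": 0.0},{"travel": [0.0015,-0.003,0.06],"twist": [0,0,0],"claw": 0.0},{"travel": [0.0015,-0.003,0.07],"twist": [0,0,0],"claw": 0.0},{"travel": [0.0015,-0.003,0.08],"twist": [0,0,0],"claw": 0.0},{"travel": [0.0015,-0.003,0.09],"twist": [0,0,0],"claw": 0.0},{"travel": [0.0015,-0.003,0.097],"twist": [0,0,0],"claw": 0.0},{"travel": [0.0015,-0.003,0.102],"twist": [0,0,0],"claw": 0.0},{"travel": [0.0015,-0.003,0.105],"twist": [0,0,0],"claw": 0.0}]'

```text
clock: 3.2
position: [0.4848, -0.0473, 0.1859]
tool_rot: [-3.141, 0.0, 0.174]
force: [0.1, -0.3, 2.8]
grip_width: -0.0
```

apply_moves --commands '[{"travel": [0,0,0.001],"twist": [0,0,0],"claw": 0.0},{"travel": [0,0,0.002],"twist": [0,0,0],"claw": 0.0},{"travel": [0,0,0.002],"twist": [0,0,0],"claw": 0.0}]'

```text
clock: 3.5
position: [0.4848, -0.0473, 0.185]
tool_rot: [3.141, -0.0, 0.174]
force: [-4.2, 0.2, 11.6]
grip_width: 0.0003
```

apply_moves --commands '[{"travel": [0,0,0.001],"twist": [0,0,0],"claw": 0.0},{"travel": [0,0,0.001],"twist": [0,0,0],"claw": 0.0}]'

```text
clock: 3.7
position: [0.485, -0.0473, 0.1848]
tool_rot: [3.141, -0.001, 0.174]
force: [-10.4, -0.4, 31.5]
grip_width: -0.0002
```

apply_moves --commands '[{"travel": [0,0,-0.02],"twist": [0,0,0],"claw": 0.0},{"travel": [0,0,-0.06],"twist": [0,0,0],"claw": 0.0},{"travel": [0,0,-0.1],"twist": [0,0,0],"claw": 0.03},{"travel": [0,0,-0.1],"twist": [0,0,0],"claw": 0.03}]'

```text
clock: 4.1
position: [0.4866, -0.0471, 0.288]
tool_rot: [3.14, -0.007, 0.174]
force: [1.0, 1.0, -0.5]
grip_width: 0.0282
```

Run:
```python
from h import *
s=bot.observe();P=np.eye(4);P[:3,:3]=R.from_euler("xyz",s["tool_rot"]).as_matrix();P[:3,3]=s["position"]
w=bot.grab_frame("wrist");C=P@np.array(w["tool_from_camera"])
c=[W(-.105+dx,.005+dy,.185) for dx,dy in((.006,.03),(.006,-.03),(-.006,.03),(-.006,-.03))]
print(proj(w,c,C).round(0).tolist())
f=bot.grab_frame("scene");m,st=biggest(mask(f["frame"],*ORA),(220,170,290,270));print(st,proj(f,c).round(1).tolist())
m,st=biggest(mask(w["frame"],*ORA),(200,150,400,300));print(st)
delta(W(0,-.132,.20))
cv2.imwrite("pics/p4.png",np.hstack([cv2.resize(w["frame"],(400,300)),cv2.resize(f["frame"][130:355,200:500],(400,300))]))
```

```text
[[273.0, 236.0], [359.0, 236.0], [274.0, 253.0], [358.0, 253.0]]
[247 205  19  33 371] [[265.0, 204.7], [249.6, 219.2], [260.7, 203.1], [245.2, 217.5]]
[ 275  220   83   33 2393]
t 4.2 travel [0.104, 0.1381, 0.0843] twist [0.03, -0.1, 0.05] F [-0.44 -0.19 -0.82] pos [ 0.485  -0.0473  0.2841] grip 0.0304
```

View pics/p4.png

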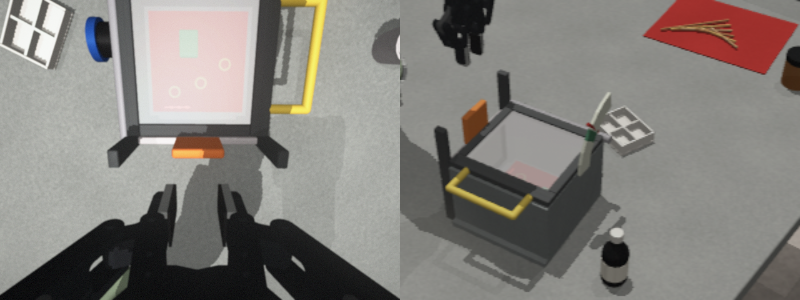

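Sash is down: force rose to 31 N at plate-top z 0.185, and the plate pixels match the fully-down prediction. Now to the bar.

apply_moves --commands '[{"travel": [0.03,0.04,0],"twist": [0,0,0],"claw": 0.032},{"travel": [0.06,0.08,0],"twist": [0,0,0],"claw": 0.032},{"travel": [0.09,0.12,0],"twist": [0,0,0],"claw": 0.032},{"travel": [0.104,0.138,0.02],"twist": [0,0,0],"claw": 0.032},{"travel": [0.104,0.138,0.06],"twist": [0,0,0],"claw": 0.032},{"travel": [0.104,0.138,0.08],"twist": [0,0,0],"claw": 0.032},{"travel": [0.104,0.138,0.08],"twist": [0,0,0],"claw": 0.032},{"travel": [0.104,0.138,0.08],"twist": [0,0,0],"claw": 0.032}]'

```text
clock: 5.0
position: [0.611, -0.1651, 0.2033]
tool_rot: [-3.141, 0.001, 0.174]
force: [-0.1, -0.2, 1.0]
grip_width: 0.0321
```

Run:
```python
from h import *
delta(W(0,-.132,.117))
s=bot.observe();P=np.eye(4);P[:3,:3]=R.from_euler("xyz",s["tool_rot"]).as_matrix();P[:3,3]=s["position"]
w=bot.grab_frame("wrist");C=P@np.array(w["tool_from_camera"])
im=w["frame"].copy()
for p in proj(w,[W(x,-.132,.137) for x in(-.06,-.03,0,.03,.06)],C): cv2.circle(im,tuple(int(round(a)) for a in p),3,(255,0,255),-1)
cv2.imwrite("pics/w5.png",im)
```

```text
t 5.0 travel [0.0005, 0.0005, 0.0863] twist [-0.03, 0.04, 0.07] F [-0.15 -0.24  0.96] pos [ 0.611  -0.1651  0.2033] grip 0.0321
```

View pics/w5.png

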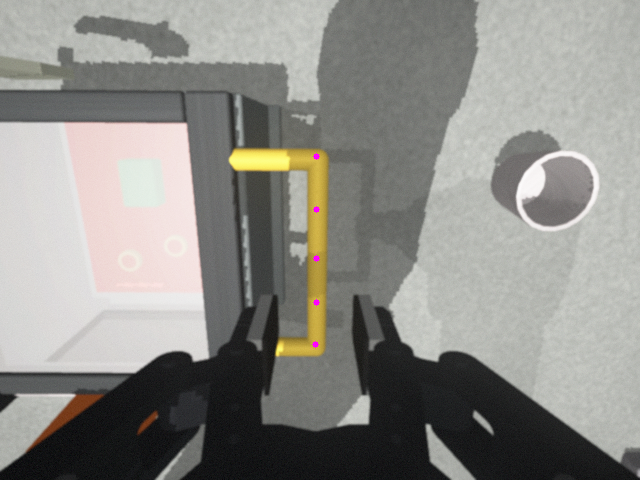

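apply_moves --commands '[{"travel": [0.0005,0.0005,0.03],"twist": [0,0,0],"claw": 0.032},{"travel": [0.0005,0.0005,0.06],"twist": [0,0,0],"claw": 0.032},{"travel": [0.0005,0.0005,0.08],"twist": [0,0,0],"claw": 0.032},{"travel": [0.0005,0.0005,0.085],"twist": [0,0,0],"claw": 0.032},{"travel": [0.0005,0.0005,0.085],"twist": [0,0,0],"claw": 0.02},{"travel": [0.0005,0.0005,0.085],"twist": [0,0,0],"claw": 0.01},{"travel": [0.0005,0.0005,0.085],"twist": [0,0,0],"claw": 0.005},{"travel": [0.0005,0.0005,0.085],"twist": [0,0,0],"claw": 0.005}]' --force 40

```text
clock: 5.85
position: [0.6125, -0.1659, 0.1196]
tool_rot: [3.141, -0.002, 0.173]
force: [1.2, -1.1, 4.9]
grip_width: 0.0106
```

Run:
```python
from h import *
delta(W(0,-.132,.118))
w=bot.grab_frame("wrist")
s=bot.grab_frame("scene")
cv2.imwrite("pics/p6.png",np.hstack([cv2.resize(w["frame"],(400,300)),cv2.resize(s["frame"][130:355,200:500],(400,300))]))
```

```text
t 5.85 travel [-0.0009, -0.0006, 0.0016] twist [0.05, -0.12, 0.04] F [ 1.16 -1.08  4.95] pos [ 0.6125 -0.1659  0.1196] grip 0.0106
```

View pics/p6.png

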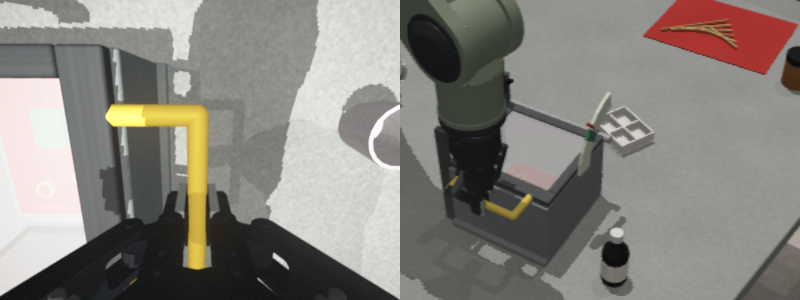

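apply_moves --commands '[{"travel": [0,-0.0001,-0.006],"twist": [0,0,0],"claw": 0.005},{"travel": [0,-0.0007,-0.0174],"twist": [0,0,0],"claw": 0.005},{"travel": [0,-0.0018,-0.029],"twist": [0,0,0],"claw": 0.005},{"travel": [0,-0.0036,-0.0404],"twist": [0,0,0],"claw": 0.005},{"travel": [0,-0.0059,-0.0518],"twist": [0,0,0],"claw": 0.005},{"travel": [0,-0.0087,-0.063],"twist": [0,0,0],"claw": 0.005},{"travel": [0,-0.0122,-0.0741],"twist": [0,0,0],"claw": 0.005},{"travel": [0,-0.0162,-0.085],"twist": [0,0,0],"claw": 0.005},{"travel": [0,-0.0183,-0.0903],"twist": [0,0,0],"claw": 0.005},{"travel": [0,-0.0183,-0.0903],"twist": [0,0,0],"claw": 0.005}]'

```text
clock: 6.95
position: [0.6095, -0.1487, 0.2103]
tool_rot: [3.139, -0.003, 0.173]
force: [5.9, -7.0, 0.5]
grip_width: 0.0102
```

```bash
cat > look.py <<'E'
from h import *
import sys
s=bot.observe();p=s["position"]-O;print("t",s["clock"],"hood tcp",(p@ex).round(4),(p@ey).round(4),p[2].round(4),"F",np.round(s["force"],1),"grip",s["grip_width"].round(4) if hasattr(s["grip_width"],"round") else s["grip_width"])
y,z=p@ey,p[2]+.0174
print("angle atan",np.arctan2(z-.137,.1-y),"r",np.hypot(z-.137,.1-y))
w=bot.grab_frame("wrist");f=bot.grab_frame("scene");t=bot.grab_frame("top")
cv2.imwrite(f"pics/{sys.argv[1]}.png",np.hstack([cv2.resize(w["frame"],(400,300)),cv2.resize(f["frame"][130:355,200:500],(400,300))]))
cv2.imwrite(f"pics/{sys.argv[1]}s.png",cv2.resize(f["frame"][180:280,290:420],None,fx=6,fy=6,interpolation=cv2.INTER_CUBIC))
E
python3 look.py a7
```

```text
t 6.95 hood tcp 0.0009 -0.1152 0.2103 F [ 5.9 -7.   0.5] grip 0.010190917125196942
angle atan 0.3989064559605793 r 0.23352875281014066
```

View pics/a7.png

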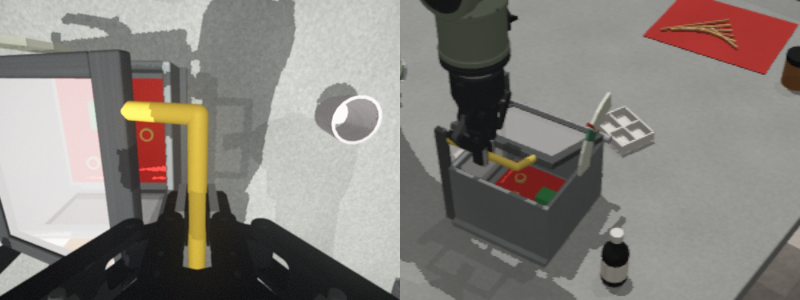

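View pics/a7s.png

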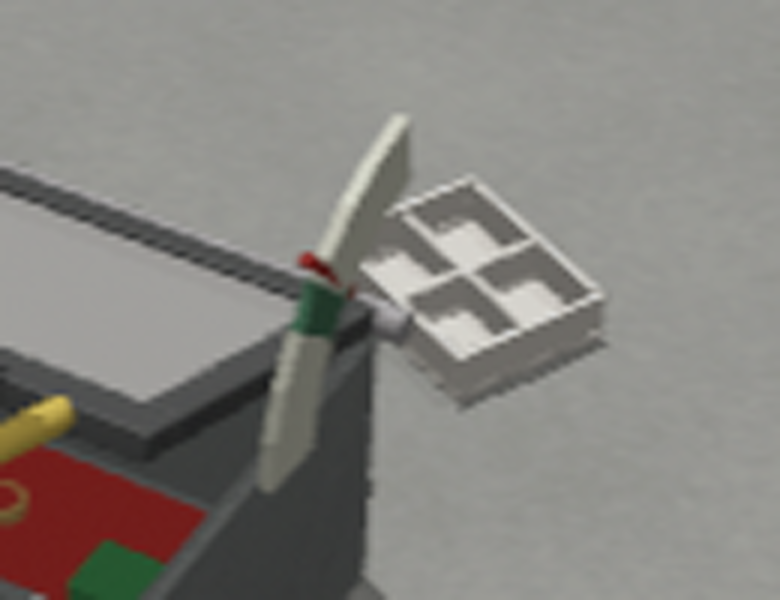

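apply_moves --commands '[{"travel": [0.0005,-0.002,-0.0054],"twist": [0,0,0],"claw": 0.005},{"travel": [0.001,-0.0067,-0.0158],"twist": [0,0,0],"claw": 0.005},{"travel": [0.001,-0.012,-0.026],"twist": [0,0,0],"claw": 0.005},{"travel": [0.001,-0.018,-0.036],"twist": [0,0,0],"claw": 0.005},{"travel": [0.001,-0.0246,-0.0454],"twist": [0,0,0],"claw": 0.005},{"travel": [0.001,-0.028,-0.0501],"twist": [0,0,0],"claw": 0.005},{"travel": [0.001,-0.0353,-0.0592],"twist": [0,0,0],"claw": 0.005},{"travel": [0.001,-0.0353,-0.0592],"twist": [0,0,0],"claw": 0.005}]'

```text
clock: 7.9
position: [0.6038, -0.1146, 0.2701]
tool_rot: [3.138, -0.002, 0.172]
force: [0.3, -11.5, 8.4]
grip_width: 0.0103
```

```bash
python3 look.py a8
```

```text
t 7.9 hood tcp 0.0011 -0.0806 0.2701 F [  0.3 -11.5   8.4] grip 0.01026820394897601
angle atan 0.6946719741691856 r 0.2350574336286149
```

View pics/a8.png

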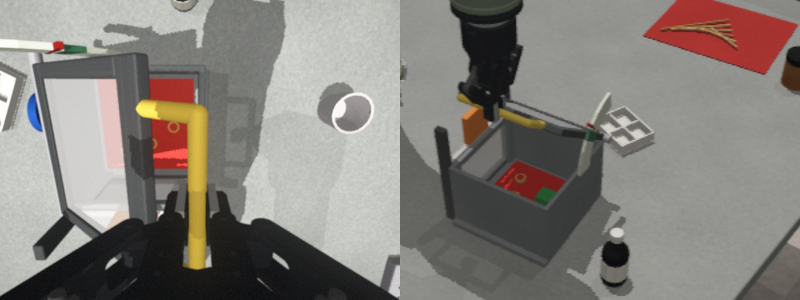

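View pics/a8s.png

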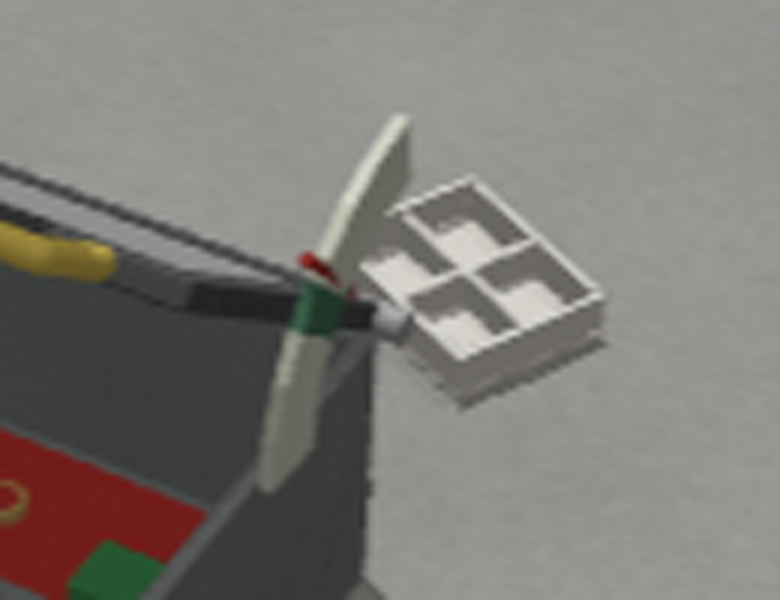

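apply_moves --commands '[{"travel": [0,0.0008,-0.001],"twist": [0,0,0],"claw": 0.005},{"travel": [0,-0.003,-0.0053],"twist": [0,0,0],"claw": 0.005},{"travel": [0,-0.0067,-0.0095],"twist": [0,0,0],"claw": 0.005},{"travel": [0,-0.0149,-0.0178],"twist": [0,0,0],"claw": 0.005},{"travel": [0,-0.0234,-0.0257],"twist": [0,0,0],"claw": 0.005},{"travel": [0,-0.0278,-0.0294],"twist": [0,0,0],"claw": 0.005},{"travel": [0,-0.0323,-0.0331],"twist": [0,0,0],"claw": 0.005},{"travel": [0,-0.0378,-0.0374],"twist": [0,0,0],"claw": 0.005},{"travel": [0,-0.0396,-0.0387],"twist": [0,0,0],"claw": 0.005},{"travel": [0,-0.0396,-0.0387],"twist": [0,0,0],"claw": 0.005}]'

```text
clock: 9.05
position: [0.5972, -0.076, 0.3087]
tool_rot: [3.138, -0.003, 0.172]
force: [-0.3, -12.3, 15.0]
grip_width: 0.0103
```

```bash
python3 look.py a9
```

```text
t 9.05 hood tcp 0.0013 -0.0414 0.3087 F [ -0.3 -12.3  15. ] grip 0.010344267139584782
angle atan 0.9285012396440361 r 0.2361077078239608
```

View pics/a9.png

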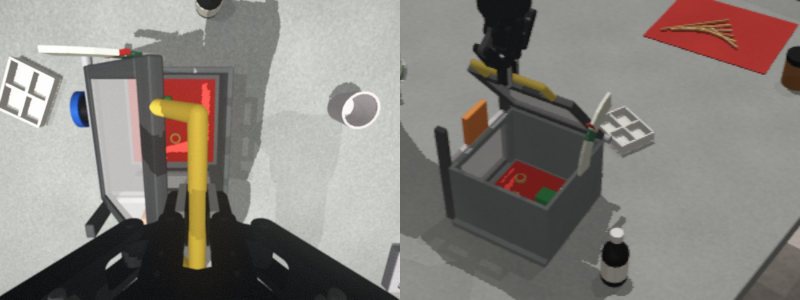

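View pics/a9s.png

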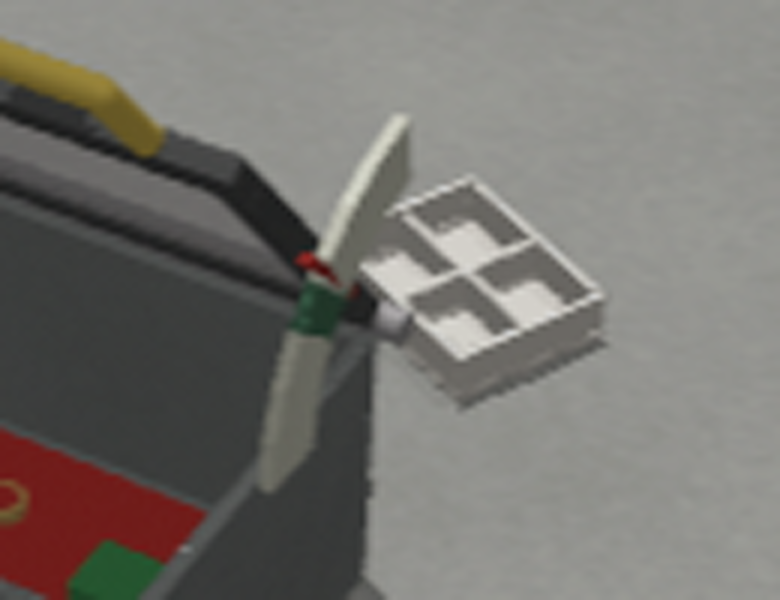

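```bash
cat > tri.py <<'E'
from h import *
import sys
a=[float(v) for v in sys.argv[1:5]]
s=bot.observe();P=np.eye(4);P[:3,:3]=R.from_euler("xyz",s["tool_rot"]).as_matrix();P[:3,3]=s["position"]
w=bot.grab_frame("wrist");C=P@np.array(w["tool_from_camera"]);f=bot.grab_frame("scene")
o1,d1=ray(w,a[:2],C);o2,d2=ray(f,a[2:]);p,e=tri([(o1,d1[0]),(o2,d2[0])])
q=p-O;y,z=q@ey,q[2];print("hood",(q@ex).round(4),y.round(4),z.round(4),"err",np.round(e,4),"ang",np.arctan2(z-.137,.1-y).round(3),"r",np.hypot(z-.137,.1-y).round(4))
for th in(.7,.75,.8,.85,.9,.95,1.0):
    c=[W(x,.1-r*np.cos(th)+n*np.sin(th),.137+r*np.sin(th)+n*np.cos(th)) for x,r,n in((.06,.232,0),(.095,.186,.006),(.095,.186,-.006),(.095,.092,.006))]
    print(th,"scene bend,corner top,bot,edge92",proj(f,c).round(1).tolist(),"wrist bend",proj(w,c[:1],C).round(1).tolist(), )
c=cv2.resize(f["frame"][180:280,260:390],None,fx=6,fy=6,interpolation=cv2.INTER_CUBIC);cv2.imwrite("pics/crop_%d.png"%(s["clock"]*100),c)
cv2.imwrite("pics/wr_%d.png"%(s["clock"]*100),w["frame"])
E
python3 tri.py 317 179 306.7 194.2; ls pics
```

```text
hood 0.0606 -0.0424 0.3243 err [0.0003 0.0003] ang 0.921 r 0.2353
0.7 scene bend,corner top,bot,edge92 [[297.2, 219.5], [323.2, 224.1], [321.2, 229.9], [339.9, 227.2]] wrist bend [[394.9, 168.2]]
0.75 scene bend,corner top,bot,edge92 [[299.2, 213.8], [324.8, 219.7], [322.7, 225.4], [340.7, 225.2]] wrist bend [[381.0, 170.4]]
0.8 scene bend,corner top,bot,edge92 [[301.3, 208.1], [326.5, 215.2], [324.3, 220.9], [341.5, 223.2]] wrist bend [[364.4, 172.7]]
0.85 scene bend,corner top,bot,edge92 [[303.5, 202.5], [328.3, 210.9], [326.0, 216.5], [342.3, 221.2]] wrist bend [[344.7, 175.2]]
0.9 scene bend,corner top,bot,edge92 [[305.9, 196.9], [330.2, 206.6], [327.8, 212.1], [343.2, 219.2]] wrist bend [[321.6, 177.8]]
0.95 scene bend,corner top,bot,edge92 [[308.3, 191.5], [332.1, 202.4], [329.6, 207.8], [344.1, 217.3]] wrist bend [[294.9, 180.5]]
1.0 scene bend,corner top,bot,edge92 [[310.8, 186.1], [334.1, 198.2], [331.5, 203.6], [345.0, 215.4]] wrist bend [[264.4, 183.3]]
a7.png
a7s.png
a8.png
a8s.png
a9.png
a9s.png
c1.png
c2.png
crop_919.png
p2.png
p4.png
p6.png
scene0.png
top0.png
w3.png
w5.png
wr_919.png
wrist0.png
```

apply_moves --commands '[{"travel": [0,-0.002,-0.003],"twist": [0,0,0],"claw": 0.005},{"travel": [0,-0.005,-0.005],"twist": [0,0,0],"claw": 0.005},{"travel": [0,-0.005,-0.005],"twist": [0,0,0],"claw": 0.005},{"travel": [0,-0.003,-0.003],"twist": [0,0,0],"claw": 0.005},{"travel": [0,0.0042,0.0022],"twist": [0,0,0],"claw": 0.005},{"travel": [0,0.0131,0.0096],"twist": [0,0,0],"claw": 0.005},{"travel": [0,0.0217,0.0176],"twist": [0,0,0],"claw": 0.005},{"travel": [0,0.0282,0.0242],"twist": [0,0,0],"claw": 0.005},{"travel": [0,0.0345,0.031],"twist": [0,0,0],"claw": 0.005},{"travel": [0,0.0345,0.031],"twist": [0,0,0],"claw": 0.005}]'

```text
clock: 10.3
position: [0.6029, -0.1098, 0.2757]
tool_rot: [3.14, -0.001, 0.172]
force: [2.2, -6.7, 6.9]
grip_width: 0.0102
```

```bash
python3 look.py a10; python3 tri.py 380 170 298 217; ls pics | grep _
```

```text
t 10.3 hood tcp 0.0011 -0.0757 0.2757 F [ 2.2 -6.7  6.9] grip 0.010200702310973146
angle atan 0.726312199401054 r 0.2350720535489602
hood 0.0682 -0.0932 0.308 err [0.0035 0.0035] ang 0.724 r 0.258
0.7 scene bend,corner top,bot,edge92 [[297.2, 219.5], [323.2, 224.1], [321.2, 229.9], [339.9, 227.2]] wrist bend [[321.1, 177.3]]
0.75 scene bend,corner top,bot,edge92 [[299.2, 213.8], [324.8, 219.7], [322.7, 225.4], [340.7, 225.2]] wrist bend [[298.8, 180.7]]
0.8 scene bend,corner top,bot,edge92 [[301.3, 208.1], [326.5, 215.2], [324.3, 220.9], [341.5, 223.2]] wrist bend [[272.1, 184.4]]
0.85 scene bend,corner top,bot,edge92 [[303.5, 202.5], [328.3, 210.9], [326.0, 216.5], [342.3, 221.2]] wrist bend [[240.3, 188.4]]
0.9 scene bend,corner top,bot,edge92 [[305.9, 196.9], [330.2, 206.6], [327.8, 212.1], [343.2, 219.2]] wrist bend [[203.0, 192.7]]
0.95 scene bend,corner top,bot,edge92 [[308.3, 191.5], [332.1, 202.4], [329.6, 207.8], [344.1, 217.3]] wrist bend [[159.2, 197.3]]
1.0 scene bend,corner top,bot,edge92 [[310.8, 186.1], [334.1, 198.2], [331.5, 203.6], [345.0, 215.4]] wrist bend [[108.6, 202.2]]
crop_1045.png
crop_919.png
wr_1045.png
wr_919.png
```

View pics/a10s.png

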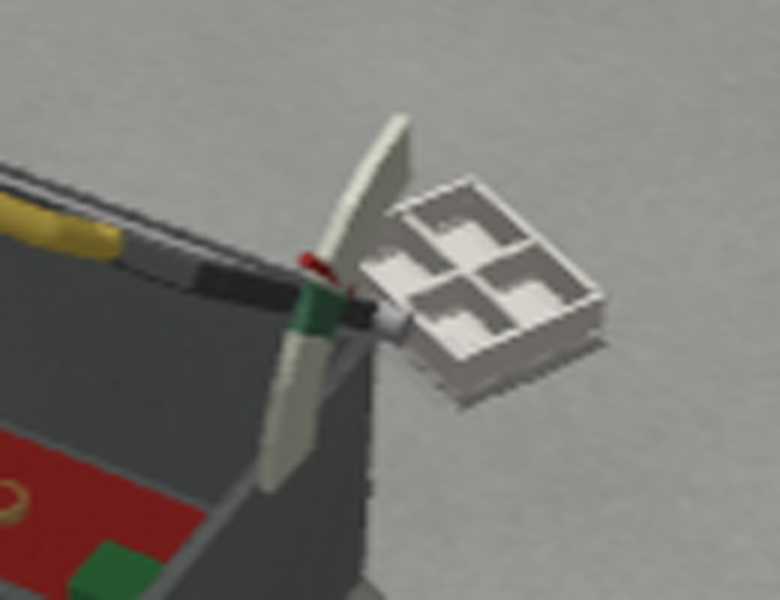

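View pics/a10.png

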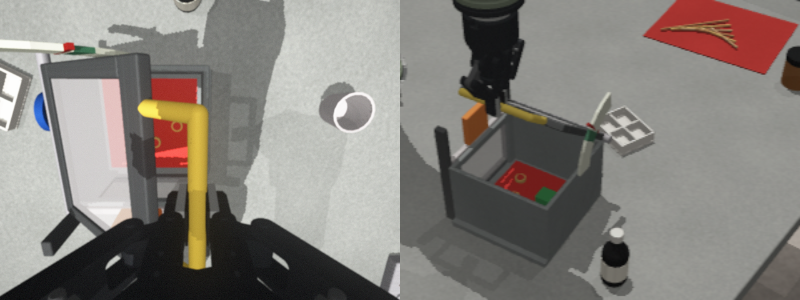

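Cover is at about 0.71 rad by the wrist bend, scene corner and TCP arc. Settling before the final check.

apply_moves --commands '[{"travel": [0,0,0],"twist": [0,0,0],"claw": 0.005},{"travel": [0,0,0],"twist": [0,0,0],"claw": 0.005},{"travel": [0,0,0],"twist": [0,0,0],"claw": 0.005},{"travel": [0,0,0],"twist": [0,0,0],"claw": 0.005},{"travel": [0,0,0],"twist": [0,0,0],"claw": 0.005},{"travel": [0,0,0],"twist": [0,0,0],"claw": 0.005}]'

```text
clock: 11.15
position: [0.6028, -0.1091, 0.2765]
tool_rot: [3.14, -0.001, 0.172]
force: [0.5, -7.3, 5.7]
grip_width: 0.0106
```

Run:
```python
from h import *
s=bot.observe();print(s["clock"],s["position"],np.abs(s["qd"]).max(),s["force"],s["grip_width"])
f=bot.grab_frame("scene")
m,st=biggest(mask(f["frame"],*ORA),(220,170,290,270));print("orange",st)
t=bot.grab_frame("top");cv2.imwrite("pics/t11.png",t["frame"]);
t0=cv2.imread("pics/top0.png")
for n,(x0,y0,x1,y1) in dict(tray=(228,230,280,285),bottle=(358,160,385,190),pot=(472,204,508,240)).items():
    print(n,"mean diff",cv2.absdiff(t["frame"],t0)[y0:y1,x0:x1].mean().round(2))
s2=bot.observe();print(s2["position"]-s["position"])
```

```text
11.15 [ 0.60280815 -0.10908476  0.27651677] 0.0019733338051698317 [ 0.53420811 -7.28037441  5.74758153] 0.010597005068247477
orange [247 207  19  32 392]
tray mean diff 8.82
bottle mean diff 9.01
pot mean diff 36.54
[ 6.08610969e-06 -2.45810962e-05 -1.02660201e-06]
```

View pics/t11.png

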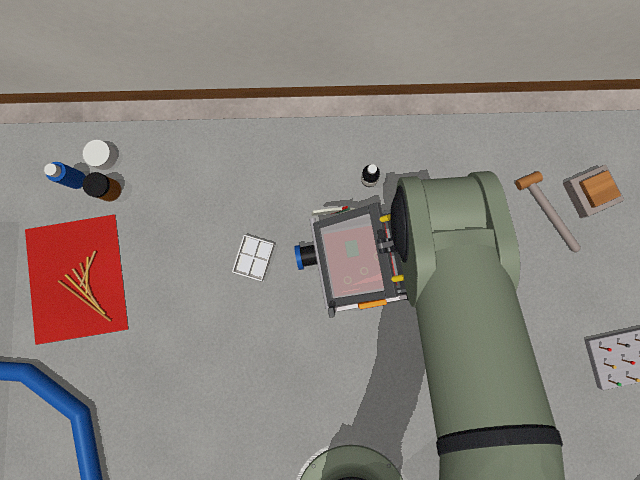

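The bottle at (371,175) and tray at (254,257) haven't moved. The arm hides the pot here, but the wrist view showed it upright. The cover is held steady, so I'm handing in.

```bash
python3 -c "
from workcell import bot
print(bot.job_done())"
```

```text
the job is handed in; nothing more can be done
None
```

The job is handed in at about 11 s, with the sash fully down and the cover held steady in the green band by its bar. No verdict was reported.

- **Sash:** With the cover still shut, I pushed the sash down by its orange plate with closed fingers. It stopped at plate-top height 0.185 m with 31 N of push. Afterwards the plate's pixels matched the fully-down prediction, and in the last scene picture it had moved at most 2 px.
- **Cover:** I gripped the yellow bar at 40 N and lifted it past the 0.85 rad balance mark. At the stop near the top it read about 0.92 rad (arc and triangulation). I then commanded about 0.03 rad more, without a picture there, and brought it back into the green band.
- **Final angle:** Three readings gave about 0.70 (scene corner), 0.71 (wrist view) and 0.72–0.73 rad (tool position), inside the 0.62–0.80 band. One further check failed: triangulating the bar's bend from guessed pixels missed by 3.5 mm, so I did not use it.
- **Steadiness:** The tool moved by less than 0.03 mm between the last two readings. A side load of about 9 N remains on the bar, mostly along the line to the hinge, because the hood's measured position is a millimetre or two off.
- **Bystanders:** In the last top picture the bottle and tray stand at the same pixels as at the start. The arm hid the pot in that picture, so its place was not measured there; the wrist view about a second earlier showed it upright.

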